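# Pack the counting set into the cedar box

## Task

Pack one counting set into the open cedar box. Lay two of the ten-unit bars flat and end to end, nearly touching, along the outlined strip, then the third flat on top of them in the same line, bridging the joint about half on each; and lay the long pencil tin flat and centred on the grey felt pad, along it. The shorter and the longer bar and the short tin belong to other sets: leave them where they lie.

Things in the scene. Friction and masses are not known exactly. Their poses are not given: they have to be found in the camera images.
- bar_a: Loose ten-unit counting bar, pale wood, 70 x 30 x 22 mm (own x, y, z), with nine thin dark cross lines on top, 45 g or so, lying flat somewhere on the table. Origin: centre of its underside; x along its length, z up. One of three identical bars (bar_a, bar_b, bar_c), which may be used in any order.
- bar_b: Loose ten-unit counting bar, pale wood, 70 x 30 x 22 mm (own x, y, z), with nine thin dark cross lines on top, 45 g or so, lying flat somewhere on the table. Origin: centre of its underside; x along its length, z up. One of three identical bars (bar_a, bar_b, bar_c), which may be used in any order.
- bar_c: Loose ten-unit counting bar, pale wood, 70 x 30 x 22 mm (own x, y, z), with nine thin dark cross lines on top, 45 g or so, lying flat somewhere on the table. Origin: centre of its underside; x along its length, z up. One of three identical bars (bar_a, bar_b, bar_c), which may be used in any order.
- short_bar: Look-alike, to be left alone: same wood, width and height as the ten-unit bars but only 42 mm long (42 x 30 x 22 mm). Loose. Origin: centre of its underside; x along its length.
- long_bar: Look-alike, to be left alone: same wood, width and height as the ten-unit bars but 119 mm long (119 x 30 x 22 mm). Loose. Origin: centre of its underside; x along its length.
- pencil_tin: The pencil tin: closed red tin box, 150 x 44 x 22 mm (own x, y, z), about 110 g, lying flat, loose. Origin: centre of its underside; x along its length, z up.
- small_tin: Look-alike, to be left alone: a red tin box like the pencil tin but only 100 mm long (100 x 44 x 22 mm). Loose. Origin: centre of its underside; x along its length.
- box: Fixed cedar box, 184 (x) x 196 (y) x 58 mm, walls 7, floor 8 mm. Lid fixed open, leaning back from the +x wall, 0.21 m high. Origin: centre of underside; x away from robot. The beds lie on its floor, parallel to its x, 37 mm left and right of its centre, either way round; 30 mm free beside things centred there. Unlisted bystanders near: up to 60 mm high.
- bar_bed: Fixed thin board on the box floor, 168 x 72 x 4 mm, pale, marked with a thin dark outlined strip (156 x 42 mm, along own x) that a dark cross line halves into two places for bars end to end. Origin: centre of its underside; its upper face, on which bars lie, is 4 mm above the origin; x along the strip, y across, z up.
- tin_bed: Fixed thin board on the box floor, 168 x 72 x 4 mm, covered by one plain grey felt pad (156 x 50 mm, along own x). Origin: centre of its underside; its upper face, on which the tin lies, is 4 mm above the origin; x along the pad, y across, z up.
There are look-alikes about, which are no part of the job. What is shaped like the bar_c but green or yellow is not meant.

How it is judged:
At the end, for the whole second after the job is handed in: Two bars flat on the bar bed, end to end (gap under 13 mm), the third flat on both, 20 mm or more over each; tin flat on its bed; each within 12 mm of its bed's mid-line and 10 deg of it; tin 12, top bar 14 mm of mid-length; look-alikes moved under 30 mm; all at rest (((x of bar_b in the frame of bar_bed between -0.052 and 0.052 m and z of bar_b in the frame of bar_bed between -0.001 and 0.009 m and x of bar_c in the frame of bar_bed between -0.052 and 0.052 m and z of bar_c in the frame of bar_bed between -0.001 and 0.009 m and x of bar_a in the frame of bar_bed between -0.014 and 0.014 m and z of bar_a in the frame of bar_bed between 0.021 and 0.031 m and horizontal distance between bar_b and bar_c below 0.083 m and horizontal distance between bar_a and bar_b below 0.05 m and horizontal distance between bar_a and bar_c below 0.05 m) or (x of bar_a in the frame of bar_bed between -0.052 and 0.052 m and z of bar_a in the frame of bar_bed between -0.001 and 0.009 m and x of bar_c in the frame of bar_bed between -0.052 and 0.052 m and z of bar_c in the frame of bar_bed between -0.001 and 0.009 m and x of bar_b in the frame of bar_bed between -0.014 and 0.014 m and z of bar_b in the frame of bar_bed between 0.021 and 0.031 m and horizontal distance between bar_a and bar_c below 0.083 m and horizontal distance between bar_b and bar_a below 0.05 m and horizontal distance between bar_b and bar_c below 0.05 m) or (x of bar_a in the frame of bar_bed between -0.052 and 0.052 m and z of bar_a in the frame of bar_bed between -0.001 and 0.009 m and x of bar_b in the frame of bar_bed between -0.052 and 0.052 m and z of bar_b in the frame of bar_bed between -0.001 and 0.009 m and x of bar_c in the frame of bar_bed between -0.014 and 0.014 m and z of bar_c in the frame of bar_bed between 0.021 and 0.031 m and horizontal distance between bar_a and bar_b below 0.083 m and horizontal distance between bar_c and bar_a below 0.05 m and horizontal distance between bar_c and bar_b below 0.05 m)) and y of bar_a in the frame of bar_bed between -0.012 and 0.012 m and angle between the x axis of each of bar_a, bar_b, bar_c and the x axis of bar_bed, either way round below 0.17 rad and angle between each of bar_a, bar_b, bar_c, pencil_tin's own z axis and vertical below 0.1 rad and linear speed of each of bar_a, bar_b, bar_c, pencil_tin below 0.02 m/s and angular speed of each of bar_a, bar_b, bar_c, pencil_tin below 0.15 rad/s and y of bar_b in the frame of bar_bed between -0.012 and 0.012 m and y of bar_c in the frame of bar_bed between -0.012 and 0.012 m and y of pencil_tin in the frame of tin_bed between -0.012 and 0.012 m and angle between the x axis of pencil_tin and the x axis of tin_bed, either way round below 0.17 rad and x of pencil_tin in the frame of tin_bed between -0.012 and 0.012 m and z of pencil_tin in the frame of tin_bed between -0.001 and 0.009 m and distance of each of short_bar, long_bar, small_tin from where it was at the start of the episode below 0.03 m); the robot touches nothing.
It fails at once if the short bar, which does not belong, is moved more than 30 mm (distance of short_bar from where it was at the start of the episode above 0.03 m).
It fails at once if the long bar, which does not belong, is moved more than 30 mm (distance of long_bar from where it was at the start of the episode above 0.03 m).
It fails at once if the small tin, which does not belong, is moved more than 30 mm (distance of small_tin from where it was at the start of the episode above 0.03 m).
It also fails if it takes over 112 s, if anything falls off the work surface, if the arm or the gripper's body presses on something with over 40 N, if the wrist force passes 120 N, or if a joint passes its speed limit or range.

## Robot

A 6-joint arm with a two-finger parallel gripper is mounted at the origin on the work surface. World frame = base frame: x ahead of the robot, y to its left, z up, the work surface at z = 0. Lengths are in m, angles in rad, forces in N, time in s.
With the tool pointing down it reaches from about 0.3 to 0.75 m from the base axis. Payload 8.5 kg.
Tool frame: the origin (TCP) lies midway between the tips of the shut fingers; the grasp point (between the pads) lies 19 mm behind it; z points along the fingers, y is the line along which they close (so a half turn about z gives the same grasp; the last joint's range is limited). The gripper opens to 88 mm and grips with 3 to 60 N. Pads are 18 mm wide; open, the fingers measure 123 mm over their backs; the gripper's body (75 mm by 187 mm) begins 45 mm behind the grasp point.
Start: joints at [1.065, 0.381, 1.297, -0, 1.464, -0.215], TCP at [0.158, 0.527, 0.239] pointing down, gripper open.
Joint ranges: [-3.11, 3.11], [-0.89, 2.33], [0.22, 2.48], [-1.42, 4.56], [0.17, 2.85], [-2.88, 2.88]. Speed limits (rad/s): [2.39, 2.39, 3.14, 3.14, 3.14, 3.14].

## Interface

Orientations are given as a unit quaternion [x, y, z, w].
In Python, from rig import r gives the robot as it stands.
- The arm moves only by the shell command python3 -m pendant 'ROWS' [FORCE]. ROWS is JSON, a list of rows, each a list of 7 numbers: the turn, a rotation vector about the world's x, y, z normalised to -1 to 1, where 1 is 0.1 rad, then the shift along the world's x, y, z normalised to -1 to 1, where 1 is 0.02 m, then the gripper's target within -1 to 1 (fully open at 1, half-way at 0, shut at -1). A call has 1 to 12 rows; each row shifts and turns the commanded pose from where the row before left it; what a row does not reach is not made up. A row lasts 1/10 s, in which the tool goes at most 50 mm and 8.59 degrees, less where a joint would pass 70% of its speed; a pose out of reach is approached as far as the arm can. A call with a number of a shift or a turn outside -1 to 1 is refused whole. A call with a gripper value outside its range is refused whole. The fingers move at their own pace and stop on an object; FORCE is the grip in N (left out, the last holds). Time passes only in rows, so rows that do not move let the fingers close. It gives the time, the measured TCP pose, the force, the opening and the grip force at its end, in the units of the state.
- r.sense(): the state, without advancing time (a new reading comes with each control period).
- r.grab_frame(name): name is "scene" or "side" or "wrist"; returns the picture (420x560x3 uint8, red, green, blue); there is no depth.
- r.camera_model(name): a dict with "camera_matrix" (3x3 intrinsics, pixels), "eye" and "attitude" of the camera in the world; the wrist camera has in their place "hand_eye" (4x4, takes a point from camera to tool coordinates, whose origin is the TCP and whose axes are the flange's). Camera axes: x right, y down, z forward; pixel columns grow to the right and rows downward; lengths in m; the calibration is good to about 2 mm. A picture is of the moment at which its call begins: read the wrist's pose just before it. camera_model takes no time and is no camera call.
- r.hand_in(): hands the job in; it is judged then, once.
Trained networks look in the newest picture that a camera, given by its name, has taken for a name from the list of things; names that differ only in an ending like _2 or _b are one class to them, and where a whole thing is asked for, a point or a joint stands for the part that bears it (a point fixed in the world has none). Each returns a list of dicts, best first, with "confidence" (0 to 1); they miss things now and then, are a little off and sometimes report something else, mostly with a low value. They report only what shows in the picture. A call takes as long as a camera call. They do not tell look-alikes from the thing itself.
- r.find_in(camera, target): "point" ([x, y, z] in m, in the coordinates of the camera as it stood for that picture, good to about 4 mm: the middle of the surface that is visible of it).
- r.regions_of(camera, target): "mask" (420x560 bool, what is visible of it).
The state is a dict: "time": time; "qpos": joint angles; "qvel": joint speeds; "tau": joint torques, N m; "position": TCP position; "orientation": TCP orientation; "force": force on the tool from outside, world axes, zero at the start; "ft_torque": the same for the moment, N m; "grip_width": opening from 0.0 (shut) to 1.0 (fully open); "finger_force": force on a finger pad.
Only numpy, scipy, OpenCV 4.12 (cv2) and the standard library are available. Lean on these libraries where they do the work, as an engineer would, in place of code of your own. Each camera call takes 0.05 s, during which the arm holds its last target. There are 200 camera calls.

## Working session

There is one attempt and no reset: what is moved stays moved. The work goes in short steps, Python scripts to look and compute and a shell command to move; the robot and the scene stay as the last step left them, time stands still between calls to the robot, and variables do not carry over. Pictures are saved under pics/ and viewed, at most 14 in all, crops included, and the job is handed in when it is done.

```bash
ls; mkdir -p pics
cat > h.py <<'E'
from rig import r
import numpy as np, cv2
from scipy.spatial.transform import Rotation as R
def cam(name):
    m=r.camera_model(name); K=np.array(m["camera_matrix"])
    if name=="wrist":
        s=r.sense(); T=np.eye(4); T[:3,:3]=R.from_quat(s["orientation"]).as_matrix(); T[:3,3]=s["position"]
        T=T@np.array(m["hand_eye"])
    else:
        T=np.eye(4); a=np.array(m["attitude"]); T[:3,:3]=a if a.shape==(3,3) else R.from_quat(a).as_matrix(); T[:3,3]=m["eye"]
    return K,T
def snap(name,fn=None):
    c=cam(name); im=r.grab_frame(name)
    if fn: cv2.imwrite("pics/"+fn,im[:,:,::-1])
    return im,c
def px2w(uv,z,c):
    K,T=c; uv=np.atleast_2d(uv).astype(float)
    d=(np.linalg.inv(K)@np.c_[uv,np.ones(len(uv))].T).T@T[:3,:3].T
    return T[:3,3]+d*((z-T[2,3])/d[:,2])[:,None]
def w2px(p,c):
    K,T=c; q=(np.atleast_2d(p)-T[:3,3])@T[:3,:3]; q=q@K.T; return q[:,:2]/q[:,2:]
E
python3 - <<'E'
from h import *
for n in("scene","side","wrist"):
    print(n,r.camera_model(n)); 
im,c=snap("scene","scene.png"); 
for t in("bar_a","pencil_tin","box","bar_bed","tin_bed","short_bar","long_bar","small_tin"):
    for d in r.find_in("scene",t): print(t,round(d["confidence"],2),(c[1][:3,:3]@np.array(d["point"])+c[1][:3,3]).round(3))
snap("side","side.png"); snap("wrist","wrist.png"); s=r.sense(); print(s)
E
```

```text
pics
scene {'camera_matrix': array([[541.033737  ,   0.        , 276.40008887],
       [  0.        , 541.033737  , 211.68257374],
       [  0.        ,   0.        ,   1.        ]]), 'eye': array([ 1.32409756, -0.56930005,  0.82877462]), 'attitude': array([ 0.79057818,  0.43487453, -0.19916943, -0.38236346])}
side {'camera_matrix': array([[398.29875729,   0.        , 275.40419775],
       [  0.        , 398.29875729, 204.28972183],
       [  0.        ,   0.        ,   1.        ]]), 'eye': array([-0.05077193, -0.55229808,  0.54107834]), 'attitude': array([ 0.81662314, -0.32381192,  0.17950045, -0.44277768])}
wrist {'camera_matrix': array([[345.90223507,   0.        , 279.37032917],
       [  0.        , 345.90223507, 206.86274628],
       [  0.        ,   0.        ,   1.        ]]), 'hand_eye': array([[ 8.81672147e-04, -9.50430895e-01, -3.10934617e-01,
         8.06703412e-02],
       [ 9.99999540e-01,  7.20183471e-04,  6.34175512e-04,
        -1.04124076e-03],
       [-3.78810028e-04, -3.10935033e-01,  9.50431093e-01,
        -1.46591507e-01],
       [ 0.00000000e+00,  0.00000000
[... 582 characters left out ...]
32  0.024]
{'time': 0.55, 'qpos': array([ 1.06470446e+00,  3.80650884e-01,  1.29741173e+00,  1.66521984e-05,
        1.46355523e+00, -2.15311390e-01]), 'qvel': array([ 0.00024069, -0.00018395, -0.00026528,  0.00101355, -0.00121569,
        0.00092284]), 'tau': array([-1.23848742e-03, -4.37574828e+01, -2.24652135e+01,  7.14189489e-02,
        3.13807453e-02, -3.10772080e-06]), 'position': array([0.15768669, 0.52690545, 0.2387171 ]), 'orientation': array([ 1.44879443e-01,  9.89449315e-01, -8.86176002e-06, -1.21902966e-05]), 'force': array([-0.42368879, -0.03984723,  0.17765993]), 'ft_torque': array([ 0.00581246, -0.0974327 ,  0.03228494]), 'finger_force': 0.0, 'grip_width': 1.0044126117478602}
```

View pics/scene.png

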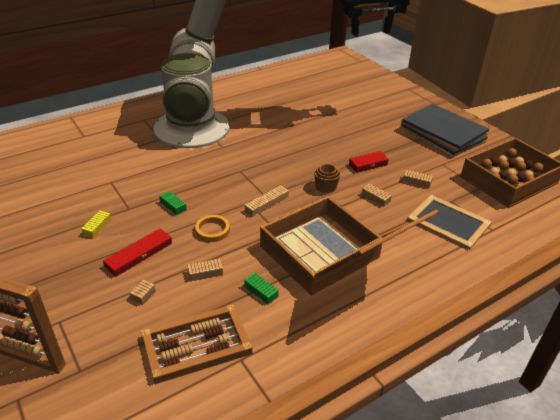

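View pics/side.png

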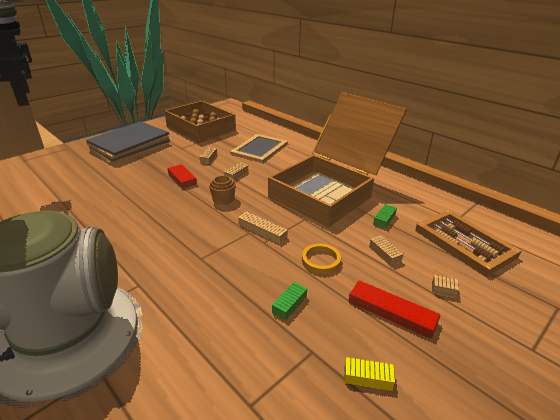

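The scene view shows ten-bars near (205,269), (376,194) and (417,179), the short bar at (142,291) and the long bar at (267,200). The long tin is at (138,251), the small tin at (368,161) and the box at (320,243). The strip bed is on the box's -y side and the felt is on its +y side. Next I'll get coarse poses from the masks.

```bash
cat >> h.py <<'E'
def warp(mask,c,z,ctr,half=0.15,res=0.0005):
    """mask/picture resampled on the plane z, rows = x, cols = y"""
    n=int(2*half/res); g=np.arange(n)*res-half
    X,Y=np.meshgrid(ctr[0]+g,ctr[1]+g,indexing="ij")
    uv=w2px(np.c_[X.ravel(),Y.ravel(),np.full(X.size,z)],c).astype(np.float32)
    return cv2.remap(mask,uv[:,0].reshape(n,n),uv[:,1].reshape(n,n),cv2.INTER_LINEAR)
def rect(m,ctr,half=0.15,res=0.0005):
    m=(m>0).astype(np.uint8); k,l,st,_=cv2.connectedComponentsWithStats(m)
    i=1+np.argmax(st[1:,4]); ys,xs=np.nonzero(l==i)
    (a,b),(w,h),_=q=cv2.minAreaRect(np.c_[ys,xs].astype(np.float32))
    p=cv2.boxPoints(q); e=[p[1]-p[0],p[2]-p[1]]; e=max(e,key=np.linalg.norm)
    yaw=np.degrees(np.arctan2(e[1],e[0])); yaw=(yaw+90)%180-90
    return (ctr[0]-half+a*res).round(4),(ctr[1]-half+b*res).round(4),round(yaw,1),np.round([max(w,h)*res*1e3,min(w,h)*res*1e3],1)
E
python3 - <<'E'
from h import *
M={}
for n in("scene","side"):
    im,c=snap(n); hsv=cv2.cvtColor(im,cv2.COLOR_RGB2HSV)
    m=np.zeros(im.shape[:2],np.uint8)
    for t in("bar_a","short_bar","long_bar","pencil_tin","small_tin"):
        for d in r.regions_of(n,t): m|=d["mask"].astype(np.uint8)
    M[n]=(m,c)
for nm,p in dict(A=(.574,-.244),B=(.558,.237),C=(.566,.377),short=(.566,-.377),long=(.441,-.009),tin=(.449,-.348),small=(.44,.32)).items():
    ws=[warp(M[n][0]*255,M[n][1],.022,p,.09)>127 for n in M]
    for w in (ws[0],ws[1],ws[0]&ws[1]):
        print(nm,rect(w,p,.09) if w.any() else None)
E
```

```text
Traceback (most recent call last):
  File "h.py", line 34, in rect
    return (ctr[0]-half+a*res).round(4),(ctr[1]-half+b*res).round(4),round(yaw,1),np.round([max(w,h)*res*1e3,min(w,h)*res*1e3],1)
           ^^^^^^^^^^^^^^^^^^^^^^^^^
AttributeError: 'float' object has no attribute 'round'
```

View pics/wrist.png

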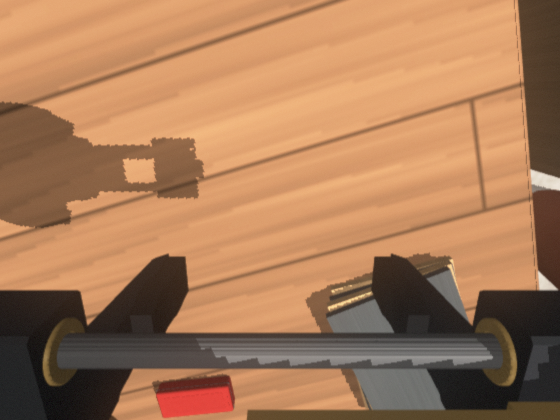

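The wrist view shows the small tin at (195,397) and the fingertips at about v=270. The usable view is the part above that.

```bash
sed -i 's/return (ctr\[0\].*/return tuple(np.round([ctr[0]-half+a*res,ctr[1]-half+b*res,yaw,max(w,h)*res*1e3,min(w,h)*res*1e3],4).tolist())/' h.py
python3 - <<'E'
from h import *
M={}
for n in("scene","side"):
    im,c=snap(n)
    m=np.zeros(im.shape[:2],np.uint8)
    for t in("bar_a","short_bar","long_bar","pencil_tin","small_tin"):
        for d in r.regions_of(n,t): m|=d["mask"].astype(np.uint8)
    M[n]=(m,c)
for nm,p in dict(A=(.574,-.244),B=(.558,.237),C=(.566,.377),short=(.566,-.377),long=(.441,-.009),tin=(.449,-.348),small=(.44,.32)).items():
    ws=[warp(M[n][0]*255,M[n][1],.022,p,.09)>127 for n in M]
    for w in (ws[0],ws[1],ws[0]&ws[1]):
        print(nm,rect(w,p,.09) if w.any() else None)
E
```

```text
A (0.5755, -0.2451, 76.1028, 76.7076, 55.7118)
A (0.5502, -0.2496, 73.4429, 87.2786, 51.204)
A (0.5624, -0.244, 74.8271, 69.5146, 30.9581)
B (0.5646, 0.2333, 8.9726, 92.7198, 60.0456)
B (0.5477, 0.2231, 15.8025, 92.0995, 55.0273)
B (0.557, 0.2286, 15.8025, 71.1851, 49.6807)
C (0.567, 0.3705, 34.5085, 73.9835, 65.0221)
C (0.5401, 0.3567, 37.4054, 107.4719, 43.456)
C (0.5594, 0.3685, 30.9638, 60.0245, 42.7889)
short (0.5655, -0.3812, -62.049, 56.2369, 43.7438)
short (0.5414, -0.3829, 28.3008, 55.3004, 46.6988)
short (0.5548, -0.3786, -60.6422, 41.2364, 27.0461)
long (0.4427, -0.0108, -78.1323, 141.312, 57.1751)
long (0.4185, -0.0185, -81.4883, 132.5241, 53.3581)
long (0.4303, -0.0126, -78.1323, 124.6612, 32.1138)
tin (0.4499, -0.3423, -77.1012, 157.008, 63.1924)
tin (0.4264, -0.3451, -76.8947, 148.9275, 62.6604)
tin (0.4375, -0.3423, -76.8947, 148.5668, 39.6513)
small (0.4407, 0.3152, 80.0636, 116.4421, 70.9775)
small (0.4143, 0.3025, 79.8753, 139.6129, 55.5674)
small (0.4248, 0.3153, 79.8753, 110.8887, 39.4298)
```

```bash
python3 -m pendant '[[0,0,0.95,0.95,-0.57,0,1],[0,0,0.95,0.95,-0.57,0,1],[0,0,0.95,0.95,-0.57,0,1],[0,0,0.95,0.95,-0.57,0,1],[0,0,0.95,0.95,-0.57,0,1],[0,0,0.95,0.95,-0.57,0,1],[0,0,0,0.95,-0.57,0,1],[0,0,0,0.95,-0.57,0,1],[0,0,0,0.95,-0.57,0,1],[0,0,0,0.95,-0.57,0,1]]' 
python3 -m pendant '[[0,0,0,0.95,-0.57,0,1],[0,0,0,0.95,-0.57,0,1],[0,0,0,0.95,-0.57,0,1],[0,0,0,0.95,-0.57,0,1],[0,0,0,0.95,-0.57,0,1],[0,0,0,0.95,-0.57,0,1],[0,0,0,0.95,-0.57,0,1],[0,0,0,0.95,-0.57,0,1],[0,0,0,0.95,-0.57,0,1],[0,0,0,0.95,-0.57,0,1],[0,0,0,0,0,0,1],[0,0,0,0,0,0,1]]'
cat >> h.py <<'E'
def look(fn,items,names=("bar_a",)):
    im,c=snap("wrist",fn); m=np.zeros(im.shape[:2],np.uint8)
    for t in names:
        for d in r.regions_of("wrist",t): m|=d["mask"].astype(np.uint8)
    s=r.sense(); y=R.from_quat(s["orientation"]).as_matrix()[:,1]
    print("t",s["time"],"tcp",s["position"].round(4),"closing deg",np.degrees(np.arctan2(y[1],y[0])).round(1))
    for k,p in items.items():
        w=warp(m*255,c,.022,p,.09)>127
        print(k,rect(w,p,.09) if w.any() else None)
    return im,c,m
E
python3 - <<'E'
from h import *
look("w1.png",dict(B=(.557,.229),C=(.559,.368)))
E
```

```text
time: 2.75
position: [0.3484, 0.4124, 0.2388]
orientation: [-0.139, 0.99, 0.0, 0.0]
force: [0.2, 1.6, 0.8]
grip_width: 0.997
finger_force: 0.0
time: 3.95
position: [0.5374, 0.2989, 0.2385]
orientation: [-0.139, 0.99, 0.0, -0.0]
force: [-0.2, 1.5, -0.5]
grip_width: 0.996
finger_force: 0.0
t 4.05 tcp [0.5369 0.2995 0.2389] closing deg 106.0
B (0.5532, 0.2434, 12.5288, 73.5937, 33.3531)
C (0.5563, 0.3796, 34.5923, 77.5807, 32.3182)
```

View pics/w1.png

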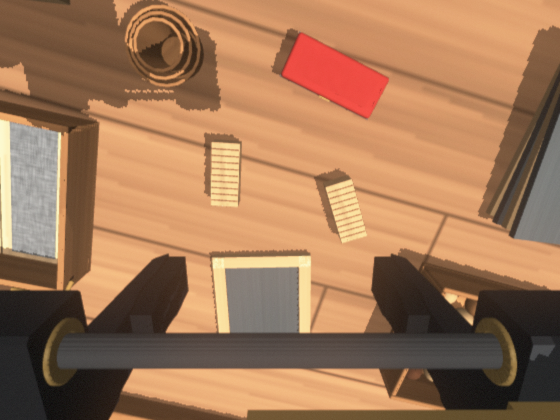

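Bars B at (226,174) and C at (346,210) both show nine lines and a 70 mm outline, so they are ten-unit bars. I'll grasp B.

```bash
python3 -m pendant '[[0,0,-0.13,0.2,-0.7,-0.5,0.5],[0,0,-0.13,0.2,-0.7,-0.5,0.5],[0,0,-0.13,0.2,-0.7,-0.5,0.5],[0,0,-0.13,0.2,-0.7,-0.5,0.5],[0,0,0,0,0,-1,0.5],[0,0,0,0,0,-1,0.5],[0,0,0,0,0,-1,0.5],[0,0,0,0,0,-1,0.5],[0,0,0,0,0,-1,0.5],[0,0,0,0,0,-1,0.5],[0,0,0,0,0,-1,0.5],[0,0,0,0,0,0,0.5]]' 
python3 -m pendant '[[0,0,0,0,0,-0.95,0.5],[0,0,0,0,0,-0.8,0.5],[0,0,0,0,0,-0.9,0.5],[0,0,0,0,0,0,0.5],[0,0,0,0,0,0,-1],[0,0,0,0,0,0,-1],[0,0,0,0,0,0,-1],[0,0,0,0,0,0,-1],[0,0,0,0,0,0,-1],[0,0,0,0,0,0,-1]]' 25
python3 - <<'E'
from h import *
im,c=snap("scene")
g={}
for t in ("box","bar_bed","tin_bed"):
    d=r.regions_of("scene",t)
    for q in d[:1]:
        w=warp(q["mask"].astype(np.uint8)*255,c,.012 if t!="box" else .058,(.63,0),.18)>127
        print(t,q["confidence"],rect(w,(.63,0),.18))
cv2.imwrite("pics/boxcrop.png",cv2.resize(im[190:295,250:390,::-1],None,fx=5,fy=5,interpolation=cv2.INTER_CUBIC))
E
```

```text
time: 5.25
position: [0.5525, 0.2416, 0.0559]
orientation: [-0.113, 0.994, -0.0, -0.003]
force: [-0.4, -0.7, 0.8]
grip_width: 0.752
finger_force: 0.0
time: 6.25
position: [0.5539, 0.2429, 0.0062]
orientation: [-0.113, 0.994, -0.0, 0.0]
force: [-1.0, -0.6, 3.5]
grip_width: 0.337
finger_force: 24.9
box 0.89 (0.6565, 0.0219, -85.9144, 305.5074, 226.8506)
bar_bed 0.73 (0.6232, -0.0257, 2.224, 140.8744, 64.5145)
tin_bed 0.57 (0.6199, 0.0404, 3.5578, 135.4276, 75.3364)
```

View pics/boxcrop.png

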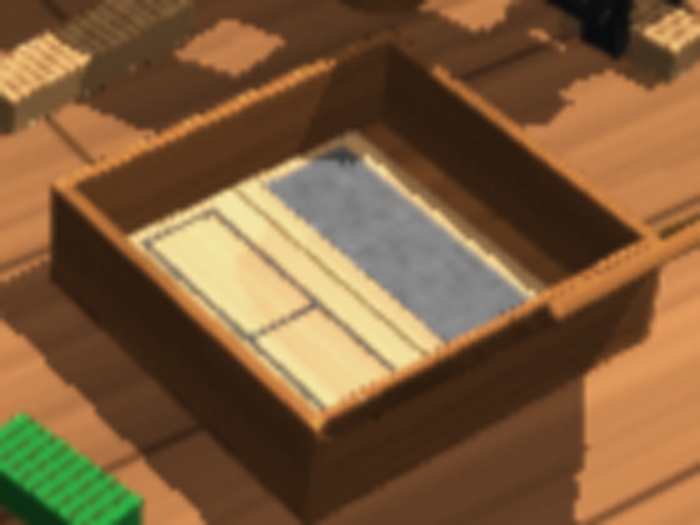

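The crop shows the strip's cross line from (250,337) to (315,303) and the outline's near corners at (145,243) and (212,210). The felt corners are at (350,150), (268,185), (440,342) and (528,297). The rim corners are at (55,187), (385,42), (655,240) and (318,420).

```bash
python3 - <<'E'
from h import *
c=cam("scene")
f=lambda a,z:px2w((np.array(a)+.5)/5-.5+[250,190],z,c)[:,:2]
x=f([(250,337),(315,303),(145,243),(212,210)],.012); print(x.round(4)); print("crossmid",x[:2].mean(0),"nearmid",x[2:].mean(0))
d=x[:2].mean(0)-x[2:].mean(0); print("yaw",np.degrees(np.arctan2(d[1],d[0])),np.linalg.norm(d))
q=f([(55,187),(385,42),(655,240),(318,420)],.058); print(q.round(4),q.mean(0)); e=q[3]-q[0]; print("box yaw",np.degrees(np.arctan2(e[1],e[0])), np.degrees(np.arctan2(*(q[2]-q[1])[::-1])))
print("felt near",f([(350,150),(268,185)],.012).round(4))
E
python3 -m pendant '[[0,0,0,0,0,1,-1],[0,0,0,0,0,1,-1],[0,0,0,0,0,1,-1],[0,0,0,0,0,1,-1],[0,0,0,0,0,1,-1],[0,0,0,0,0,1,-1],[0,0,0,0,0,1,-1],[0,0,0,0,0,1,-1],[0,0,0,0,0,1,-1],[0,0,0,0,0,1,-1]]'
```

```text
[[ 0.6409 -0.0507]
 [ 0.6382 -0.0139]
 [ 0.5653 -0.0561]
 [ 0.5624 -0.0175]]
crossmid [ 0.63955945 -0.032286  ] nearmid [ 0.56383013 -0.03682422]
yaw 3.429458807479788 0.07586517774829143
[[ 0.5564 -0.0985]
 [ 0.5486  0.088 ]
 [ 0.7218  0.1028]
 [ 0.7328 -0.0841]] [0.63991592 0.00204739]
box yaw 4.681484641085026 4.868028006897962
felt near [[0.5609 0.0624]
 [0.5614 0.0146]]
time: 7.45
position: [0.5535, 0.2429, 0.2062]
orientation: [-0.113, 0.994, -0.0, -0.0]
force: [-0.7, 0.2, -1.0]
grip_width: 0.334
finger_force: 24.9
```

```bash
python3 -m pendant '[[0,0,-0.16,0.53,-0.91,0.1,-1],[0,0,-0.16,0.53,-0.91,0.1,-1],[0,0,-0.16,0.53,-0.91,0.1,-1],[0,0,-0.16,0.53,-0.91,0.1,-1],[0,0,-0.16,0.53,-0.91,0.1,-1],[0,0,-0.16,0.53,-0.91,0.1,-1],[0,0,-0.16,0.53,-0.91,0.1,-1],[0,0,-0.16,0.53,-0.91,0.1,-1],[0,0,-0.16,0.53,-0.91,0.1,-1],[0,0,-0.16,0.53,-0.91,0.1,-1],[0,0,0,0,0,0,-1],[0,0,0,0,0,0,-1]]'
python3 - <<'E'
from h import *
im,c=snap("wrist","w2.png"); print(r.sense()["position"])
for t,p in (("bar_bed",(.64,-.034)),("tin_bed",(.638,.039))):
    for q in r.regions_of("wrist",t)[:2]:
        w=warp(q["mask"].astype(np.uint8)*255,c,.012,p,.12)>127
        print(t,q["confidence"],rect(w,p,.12) if w.any() else 0)
E
```

```text
time: 8.65
position: [0.6597, 0.0607, 0.2254]
orientation: [-0.033, 0.999, 0.0, -0.0]
force: [-0.3, 0.5, -0.8]
grip_width: 0.333
finger_force: 24.9
[0.65944062 0.06127458 0.22551968]
bar_bed 0.57 (0.64, -0.033, 3.4682, 169.2652, 73.9098)
tin_bed 0.86 (0.6358, 0.0406, 3.4284, 167.7637, 72.9729)
tin_bed 0.6 (0.6467, 0.0165, 2.1961, 216.394, 203.3299)
```

View pics/w2.png

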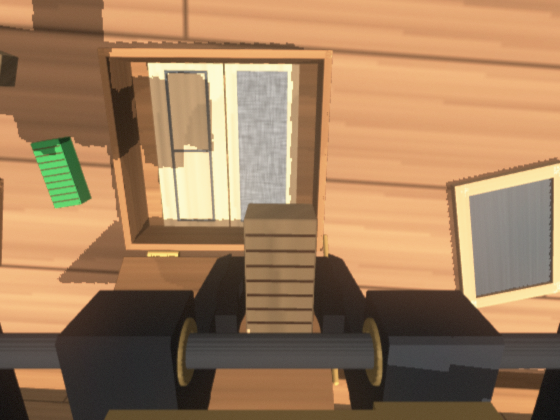

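The strip bed is at about (190,140) px, the felt at (265,145), and the bar is held squarely with its tip at v=205. Place it at the far position, around (.677,-.031).

```bash
python3 -m pendant '[[0,0,0,0.2,-0.92,0,-1],[0,0,0,0.2,-0.92,0,-1],[0,0,0,0.2,-0.92,0,-1],[0,0,0,0.2,-0.92,0,-1],[0,0,0,0.2,-0.92,0,-1],[0,0,0,0,0,-1,-1],[0,0,0,0,0,-1,-1],[0,0,0,0,0,-1,-1],[0,0,0,0,0,-1,-1],[0,0,0,0,0,-1,-1],[0,0,0,0,0,-1,-1],[0,0,0,0,0,-1,-1]]'
python3 -m pendant '[[0,0,0,0,0,-1,-1],[0,0,0,0,0,-0.7,-1],[0,0,0,0,0,-0.6,-1],[0,0,0,0,0,-0.5,-1],[0,0,0,0,0,-0.45,-1],[0,0,0,0,0,0,-1],[0,0,0,0,0,0,-1]]'
```

```text
time: 10.0
position: [0.6799, -0.0323, 0.0849]
orientation: [-0.033, 0.999, -0.0, 0.0]
force: [0.4, -0.1, -0.5]
grip_width: 0.339
finger_force: 24.9
time: 10.7
position: [0.6799, -0.0311, 0.0211]
orientation: [-0.034, 0.999, -0.0, 0.0]
force: [-0.5, 0.7, -0.5]
grip_width: 0.336
finger_force: 24.9
```

```bash
python3 -m pendant '[[0,0,0,0,0,-0.13,-1],[0,0,0,0,0,0,-1],[0,0,0,0,0,0,0],[0,0,0,0,0,0,0],[0,0,0,0,0,0,0],[0,0,0,0,0,0,0]]'
python3 -m pendant '[[0,0,0,0,0,0.5,0],[0,0,0,0,0,1,0],[0,0,0,0,0,1,0],[0,0,0,0,0,1,0],[0,0,0,0,0,1,0],[0,0,0,0,0,1,0],[0,0,0,0,0,1,0],[0,0,0,0,0,1,0]]'
python3 -m pendant '[[0,0,0.26,-0.3,0.98,0.5,0.3],[0,0,0.26,-0.3,0.98,0,0.5],[0,0,0.26,-0.3,0.98,0,0.5],[0,0,0.26,-0.3,0.98,0,0.5],[0,0,0.26,-0.3,0.98,0,0.5],[0,0,0.26,-0.3,0.98,0,0.5],[0,0,0.26,-0.3,0.98,0,0.5],[0,0,0.26,-0.3,0.98,0,0.5],[0,0,0.26,-0.3,0.98,0,0.5],[0,0,0.26,-0.3,0.98,0,0.5],[0,0,0.26,-0.3,0.98,0,0.5]]'
python3 -m pendant '[[0,0,0.26,-0.28,0.98,0,0.5],[0,0,0.26,-0.28,0.98,0,0.5],[0,0,0.26,-0.28,0.98,0,0.5],[0,0,0.26,-0.28,0.98,-0.5,0.5],[0,0,0.25,-0.28,0.98,-1,0.5],[0,0,0.25,-0.28,0.98,-1,0.5],[0,0,0.25,-0.28,0.98,-1,0.5],[0,0,0.25,-0.28,0.98,-1,0.5],[0,0,0.25,-0.28,0.98,-1,0.5],[0,0,0.25,-0.28,0.98,-0.5,0.5],[0,0,0,0,0,0,0.5]]'
python3 - <<'E'
from h import *
look("w3.png",dict(C=(.556,.38)))
E
```

```text
time: 11.3
position: [0.6797, -0.0311, 0.0183]
orientation: [-0.034, 0.999, -0.0, 0.0]
force: [0.2, 0.6, 0.0]
grip_width: 0.502
finger_force: 0.0
time: 12.1
position: [0.6796, -0.0311, 0.1699]
orientation: [-0.034, 0.999, -0.0, 0.0]
force: [-0.2, 0.3, 0.8]
grip_width: 0.498
finger_force: 0.0
time: 13.2
position: [0.6129, 0.1863, 0.1779]
orientation: [-0.177, 0.984, 0.0, -0.0]
force: [-0.7, 0.1, 0.5]
grip_width: 0.751
finger_force: 0.0
time: 14.3
position: [0.5553, 0.3828, 0.0561]
orientation: [-0.301, 0.954, -0.0, -0.002]
force: [0.7, -0.3, 0.5]
grip_width: 0.748
finger_force: 0.0
t 14.4 tcp [0.5573 0.3809 0.0582] closing deg 124.8
C (0.5566, 0.3797, 34.3302, 75.2285, 30.4539)
```

```bash
python3 -m pendant '[[0,0,0,0,0,-1,0.5],[0,0,0,0,0,-1,0.5],[0,0,0,0,0,-0.6,0.5],[0,0,0,0,0,0,0.5],[0,0,0,0,0,0,-1],[0,0,0,0,0,0,-1],[0,0,0,0,0,0,-1],[0,0,0,0,0,0,-1],[0,0,0,0,0,0,-1],[0,0,0,0,0,0,-1]]' 25
python3 -m pendant '[[0,0,0,0,0,0.5,-1],[0,0,0,0,0,1,-1],[0,0,0,0,0,1,-1],[0,0,0,0,0,1,-1],[0,0,0,0,0,1,-1],[0,0,0,0,0,1,-1],[0,0,0,0,0,1,-1]]'
python3 -m pendant '[[0,0,-0.27,0.23,-0.98,1,-1],[0,0,-0.27,0.23,-0.98,1,-1],[0,0,-0.27,0.23,-0.98,1,-1],[0,0,-0.27,0.23,-0.98,0,-1],[0,0,-0.27,0.23,-0.98,0,-1],[0,0,-0.27,0.23,-0.98,0,-1],[0,0,-0.27,0.23,-0.98,0,-1],[0,0,-0.27,0.23,-0.98,0,-1],[0,0,-0.27,0.23,-0.98,0,-1],[0,0,-0.27,0.23,-0.98,0,-1],[0,0,-0.27,0.23,-0.98,0,-1]]'
python3 -m pendant '[[0,0,-0.27,0.23,-0.98,0,-1],[0,0,-0.27,0.23,-0.98,0,-1],[0,0,-0.27,0.23,-0.98,0,-1],[0,0,-0.27,0.23,-0.98,0,-1],[0,0,-0.27,0.23,-0.98,0,-1],[0,0,-0.27,0.23,-0.98,0,-1],[0,0,-0.27,0.23,-0.98,0,-1],[0,0,-0.27,0.23,-0.98,0,-1],[0,0,-0.27,0.23,-0.98,0,-1],[0,0,-0.27,0.2,-0.98,0,-1],[0,0,0,0,0,0,-1],[0,0,0,0,0,0,-1]]'
python3 - <<'E'
from h import *
im,c,m=look("w4.png",{}); K,T=c
# held bar: find mask nearest the tool; tip position in tool frame
cv2.imwrite("pics/w4m.png",m*255)
for col in (265,280,295):
    v=np.nonzero(m[:,col])[0]; print(col,v.min() if len(v) else None,v.max() if len(v) else None)
E
```

```text
time: 15.4
position: [0.5578, 0.3806, 0.0065]
orientation: [-0.299, 0.954, 0.0, 0.0]
force: [-0.4, -0.3, 3.4]
grip_width: 0.334
finger_force: 25.0
time: 16.1
position: [0.5576, 0.3805, 0.1377]
orientation: [-0.299, 0.954, 0.0, 0.0]
force: [-0.3, -0.7, -0.4]
grip_width: 0.336
finger_force: 25.0
time: 17.2
position: [0.6083, 0.1641, 0.1968]
orientation: [-0.154, 0.988, -0.0, 0.0]
force: [-0.5, 0.5, -0.8]
grip_width: 0.335
finger_force: 25.0
time: 18.4
position: [0.6536, -0.0314, 0.196]
orientation: [-0.02, 1.0, 0.0, -0.0]
force: [0.5, 0.4, -0.0]
grip_width: 0.334
finger_force: 25.0
t 18.5 tcp [ 0.6536 -0.0304  0.1962] closing deg 92.4
265 174 331
280 174 332
295 204 332
```

View pics/w4.png

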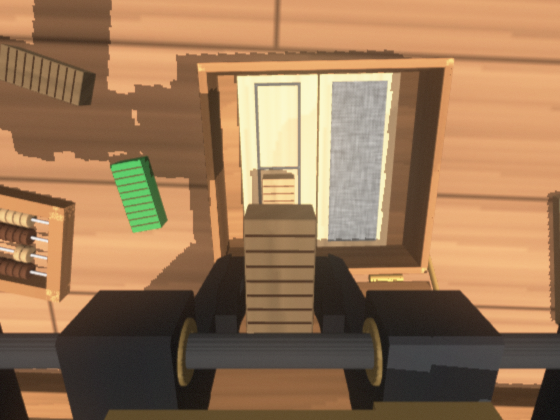

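The far bar lies in the strip with its near end at about (279,174), and the held bar's tip is at v=205 as before. I'll measure that near end and then place the second bar.

Run:
```python
from h import *
c=cam("wrist"); print(px2w([(264,174),(294,174),(279,170)],.034,c).round(4)); print(px2w([(258,168),(300,168)],.012,c).round(4))
# tip of held bar
K,T=c; z=r.sense()["position"][2]-.0063+.022; print("tip",px2w([(250,205),(311,205)],z,c).round(4))
```

```text
[[ 0.6427 -0.0457  0.034 ]
 [ 0.6416 -0.0184  0.034 ]
 [ 0.6384 -0.0322  0.034 ]]
[[ 0.642  -0.0524  0.012 ]
 [ 0.6403 -0.0117  0.012 ]]
tip [[ 0.6152 -0.0447  0.2119]
 [ 0.6142 -0.0204  0.2119]]
```

```bash
python3 -m pendant '[[0,0,0.05,-0.57,-0.06,0,-1],[0,0,0.05,-0.57,-0.06,0,-1],[0,0,0.05,-0.57,-0.06,0,-1],[0,0,0.04,-0.57,-0.06,0,-1],[0,0,0,0,0,-1,-1],[0,0,0,0,0,-1,-1],[0,0,0,0,0,-1,-1],[0,0,0,0,0,-1,-1],[0,0,0,0,0,-1,-1],[0,0,0,0,0,-1,-1],[0,0,0,0,0,-0.8,-1],[0,0,0,0,0,-0.7,-1]]'
python3 -m pendant '[[0,0,0,0,0,-0.6,-1],[0,0,0,0,0,-0.5,-1],[0,0,0,0,0,-0.26,-1],[0,0,0,0,0,0,-1],[0,0,0,0,0,0,-1],[0,0,0,0,0,0,0],[0,0,0,0,0,0,0],[0,0,0,0,0,0,0],[0,0,0,0,0,0,0]]'
```

```text
time: 19.7
position: [0.6079, -0.0349, 0.0454]
orientation: [-0.03, 1.0, 0.0, -0.0]
force: [0.6, 0.3, 0.1]
grip_width: 0.339
finger_force: 25.0
time: 20.6
position: [0.6081, -0.0359, 0.019]
orientation: [-0.03, 1.0, -0.0, 0.0]
force: [0.4, -0.1, 0.4]
grip_width: 0.5
finger_force: 0.0
```

```bash
python3 -m pendant '[[0,0,0,0,0,0.5,0],[0,0,0,0,0,1,0],[0,0,0,0,0,1,0],[0,0,0,0,0,1,0],[0,0,0,0,0,1,0],[0,0,0,0,0,1,0],[0,0,0,0,0,1,0],[0,0,0,0,0,1,0],[0,0,0,0,0,1,0],[0,0,0,0,0,0.5,0]]'
python3 -m pendant '[[0,0,-1,-0.12,-0.53,0,0.5],[0,0,-1,-0.12,-0.53,0,0.5],[0,0,-1,-0.12,-0.53,0,0.5],[0,0,-1,-0.12,-0.53,0,0.5],[0,0,-1,-0.12,-0.53,0,0.5],[0,0,-1,-0.12,-0.53,0,0.5],[0,0,-1,-0.12,-0.53,0,0.5],[0,0,-1,-0.12,-0.53,0,0.5],[0,0,-1,-0.12,-0.53,0,0.5],[0,0,-1,-0.12,-0.53,0,0.5]]'
python3 -m pendant '[[0,0,-1,-0.12,-0.53,0,0.5],[0,0,-1,-0.12,-0.53,0,0.5],[0,0,-1,-0.12,-0.53,0,0.5],[0,0,-1,-0.12,-0.53,0,0.5],[0,0,-1,-0.12,-0.53,0,0.5],[0,0,-1,-0.12,-0.53,0,0.5],[0,0,-1,-0.12,-0.53,0,0.5],[0,0,-1,-0.12,-0.53,0,0.5],[0,0,-1,-0.12,-0.53,0,0.5],[0,0,0,0,0,0,0.5],[0,0,0,0,0,0,0.5]]'
python3 - <<'E'
from h import *
look("w5.png",dict(A=(.562,-.235)))
print(r.sense()["qpos"].round(2))
E
```

```text
time: 21.6
position: [0.6084, -0.036, 0.2015]
orientation: [-0.03, 1.0, -0.0, 0.002]
force: [0.5, -0.2, -0.1]
grip_width: 0.498
finger_force: 0.0
time: 22.6
position: [0.5838, -0.1423, 0.1989]
orientation: [0.455, 0.89, -0.0, -0.0]
force: [-0.5, 0.2, -0.8]
grip_width: 0.749
finger_force: 0.0
time: 23.7
position: [0.5624, -0.2371, 0.1989]
orientation: [0.795, 0.606, 0.0, -0.0]
force: [-0.5, -0.4, -0.3]
grip_width: 0.75
finger_force: 0.0
t 23.8 tcp [ 0.5625 -0.2367  0.199 ] closing deg -15.3
A (0.5661, -0.2411, 73.3612, 72.8673, 31.5467)
[-0.59  0.52  1.19  0.    1.44 -0.32]
```

View pics/w5.png

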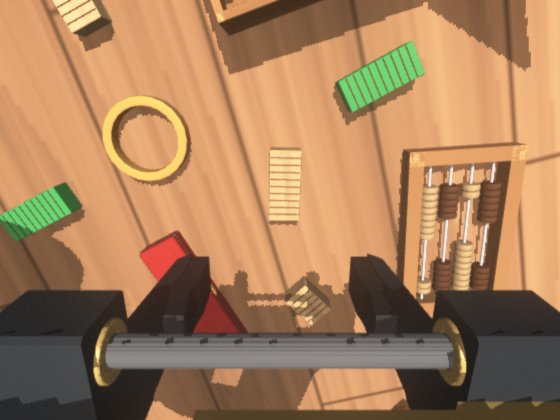

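Bar A at (285,186) shows nine lines, so it's the third ten-unit bar, and the surroundings are clear at grasp width. I'll grasp it.

```bash
python3 -m pendant '[[0,0,-0.1,0.1,-0.1,-1,0.5],[0,0,-0.1,0.08,-0.12,-1,0.5],[0,0,0,0,0,-1,0.5],[0,0,0,0,0,-1,0.5],[0,0,0,0,0,-1,0.5],[0,0,0,0,0,-1,0.5],[0,0,0,0,0,-1,0.5],[0,0,0,0,0,-1,0.5],[0,0,0,0,0,-0.9,0.5],[0,0,0,0,0,-0.7,0.5],[0,0,0,0,0,0,0.5]]'
python3 -m pendant '[[0,0,0,0,0,-0.07,-1],[0,0,0,0,0,0,-1],[0,0,0,0,0,0,-1],[0,0,0,0,0,0,-1],[0,0,0,0,0,0,-1],[0,0,0,0,0,0,-1]]' 25
```

```text
time: 24.9
position: [0.5655, -0.2409, 0.0053]
orientation: [0.802, 0.598, -0.001, -0.002]
force: [0.1, -0.6, 0.2]
grip_width: 0.752
finger_force: 0.0
time: 25.5
position: [0.5662, -0.2418, 0.0059]
orientation: [0.802, 0.598, 0.0, 0.0]
force: [-0.8, 1.2, 1.8]
grip_width: 0.335
finger_force: 25.0
```

```bash
python3 -m pendant '[[0,0,0,0,0,0.5,-1],[0,0,0,0,0,1,-1],[0,0,0,0,0,1,-1],[0,0,0,0,0,1,-1],[0,0,0,0,0,1,-1],[0,0,0,0,0,1,-1],[0,0,0,0,0,1,-1],[0,0,0,0,0,1,-1],[0,0,0,0,0,1,-1],[0,0,0,0,0,1,-1]]'
python3 -m pendant '[[0,0,0.96,0.19,0.52,0,-1],[0,0,0.96,0.19,0.52,0,-1],[0,0,0.96,0.19,0.52,0,-1],[0,0,0.96,0.19,0.52,0,-1],[0,0,0.96,0.19,0.52,0,-1],[0,0,0.96,0.19,0.52,0,-1],[0,0,0.96,0.19,0.52,0,-1],[0,0,0.96,0.19,0.52,0,-1],[0,0,0.96,0.19,0.52,0,-1],[0,0,0.96,0.19,0.52,0,-1]]'
python3 -m pendant '[[0,0,0.96,0.19,0.52,0,-1],[0,0,0.96,0.19,0.52,0,-1],[0,0,0.96,0.19,0.52,0,-1],[0,0,0.96,0.19,0.52,0,-1],[0,0,0.96,0.19,0.52,0,-1],[0,0,0.96,0.19,0.52,0,-1],[0,0,0.96,0.19,0.52,0,-1],[0,0,0.96,0.19,0.52,0,-1],[0,0,0.96,0.19,0.52,0,-1],[0,0,0.96,0.19,0.52,0,-1],[0,0,0,0,0,0,-1],[0,0,0,0,0,0,-1]]'
python3 - <<'E'
from h import *
look("w6.png",{})
E
```

```text
time: 26.5
position: [0.5659, -0.2416, 0.197]
orientation: [0.802, 0.598, 0.0, 0.0]
force: [0.6, -0.1, -1.6]
grip_width: 0.333
finger_force: 25.0
time: 27.5
position: [0.6041, -0.1372, 0.1962]
orientation: [0.434, 0.901, 0.0, 0.0]
force: [0.5, -0.4, -0.8]
grip_width: 0.342
finger_force: 25.0
time: 28.7
position: [0.6419, -0.0339, 0.1958]
orientation: [-0.028, 1.0, -0.0, 0.0]
force: [0.2, -0.0, -1.4]
grip_width: 0.338
finger_force: 25.0
t 28.8 tcp [ 0.6419 -0.0342  0.1957] closing deg 93.3
```

View pics/w6.png

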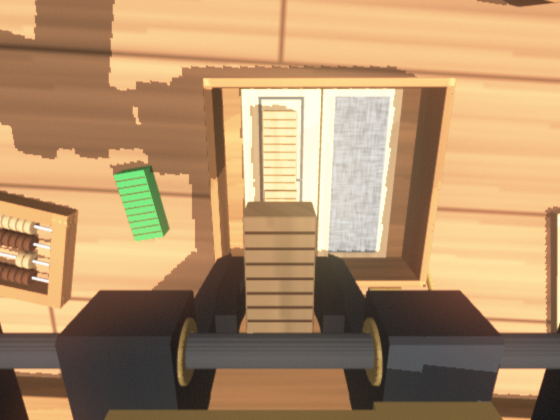

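Both lower bars lie along the strip; the near bar's end is at (281,108). I'll put the third bar on top, across the joint.

```bash
python3 -m pendant '[[0,0,0,0.18,0.05,-1,-1],[0,0,0,0,0,-1,-1],[0,0,0,0,0,-1,-1],[0,0,0,0,0,-1,-1],[0,0,0,0,0,-1,-1],[0,0,0,0,0,-0.9,-1],[0,0,0,0,0,-0.7,-1],[0,0,0,0,0,-0.5,-1],[0,0,0,0,0,-0.35,-1],[0,0,0,0,0,-0.25,-1],[0,0,0,0,0,0,-1],[0,0,0,0,0,0,-1]]'
python3 -m pendant '[[0,0,0,0,0,-0.08,-1],[0,0,0,0,0,0,-1]]'
```

```text
time: 30.0
position: [0.6459, -0.0327, 0.042]
orientation: [-0.03, 1.0, -0.0, 0.0]
force: [0.2, 0.1, -0.4]
grip_width: 0.337
finger_force: 25.0
time: 30.2
position: [0.6458, -0.0327, 0.0402]
orientation: [-0.03, 1.0, -0.0, 0.0]
force: [-0.4, -0.2, -0.8]
grip_width: 0.342
finger_force: 25.0
```

```bash
python3 -m pendant '[[0,0,0,0,0,-0.03,-1],[0,0,0,0,0,0,0],[0,0,0,0,0,0,0],[0,0,0,0,0,0,0],[0,0,0,0,0,0.5,0],[0,0,0,0,0,1,0],[0,0,0,0,0,1,0],[0,0,0,0,0,1,0],[0,0,0,0,0,1,0],[0,0,0,0,0,1,0],[0,0,0,0,0,1,0],[0,0,0,0,0,1,0]]'
python3 -m pendant '[[0,0,-0.87,-0.64,-0.96,0.5,0.3],[0,0,-0.87,-0.64,-0.96,0,0.6],[0,0,-0.87,-0.64,-0.96,0,0.6],[0,0,-0.87,-0.64,-0.96,0,0.6],[0,0,-0.87,-0.64,-0.96,0,0.6],[0,0,-0.87,-0.64,-0.96,0,0.6],[0,0,-0.87,-0.64,-0.96,0,0.6],[0,0,-0.87,-0.64,-0.96,0,0.6]]'
python3 -m pendant '[[0,0,-0.87,-0.64,-0.96,0,0.6],[0,0,-0.87,-0.64,-0.96,0,0.6],[0,0,-0.87,-0.64,-0.96,0,0.6],[0,0,-0.87,-0.64,-0.96,0,0.6],[0,0,-0.87,-0.64,-0.96,0,0.6],[0,0,-0.87,-0.64,-0.96,0,0.6],[0,0,-0.87,-0.64,-0.96,0,0.6],[0,0,-0.87,-0.64,-0.96,0,0.6],[0,0,0,0,0,0,0.6],[0,0,0,0,0,0,0.6]]'
python3 - <<'E'
from h import *
look("w7.png",dict(tin=(.441,-.339)),("pencil_tin",))
im=r.grab_frame("scene"); cv2.imwrite("pics/b2.png",cv2.resize(im[190:295,250:390,::-1],None,fx=4,fy=4,interpolation=cv2.INTER_CUBIC))
E
```

```text
time: 31.4
position: [0.6456, -0.0327, 0.191]
orientation: [-0.03, 1.0, -0.0, 0.0]
force: [0.6, -0.7, 0.1]
grip_width: 0.503
finger_force: 0.0
time: 32.2
position: [0.5427, -0.187, 0.2002]
orientation: [0.315, 0.949, -0.0, 0.0]
force: [0.4, -0.2, 0.0]
grip_width: 0.804
finger_force: 0.0
time: 33.2
position: [0.4409, -0.3398, 0.1998]
orientation: [0.618, 0.786, 0.0, 0.0]
force: [0.1, 0.5, 0.5]
grip_width: 0.8
finger_force: 0.0
t 33.3 tcp [ 0.4413 -0.3391  0.1997] closing deg 13.8
tin (0.4388, -0.3399, -76.5954, 151.2184, 46.3628)
```

View pics/w7.png

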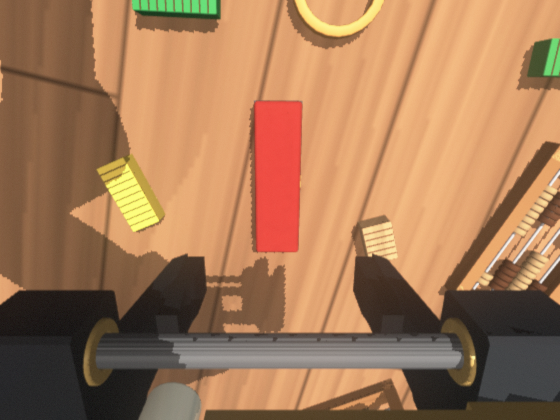

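View pics/b2.png

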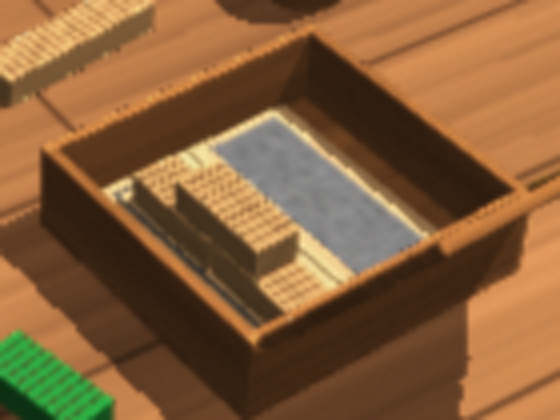

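The three bars are stacked properly (top bar around (237,215) in the crop). The tin is at (278,176) in the wrist view with clear sides, so I'll grasp it.

```bash
python3 -m pendant '[[0,0,-0.06,-0.12,-0.04,-1,0.5],[0,0,0,0,0,-1,0.5],[0,0,0,0,0,-1,0.5],[0,0,0,0,0,-1,0.5],[0,0,0,0,0,-1,0.5],[0,0,0,0,0,-1,0.5],[0,0,0,0,0,-1,0.5],[0,0,0,0,0,-1,0.5],[0,0,0,0,0,-0.9,0.5],[0,0,0,0,0,-0.75,0.5],[0,0,0,0,0,0,0.5]]'
python3 -m pendant '[[0,0,0,0,0,-0.05,-1],[0,0,0,0,0,0,-1],[0,0,0,0,0,0,-1],[0,0,0,0,0,0,-1],[0,0,0,0,0,0,-1],[0,0,0,0,0,0,-1]]' 35
python3 -m pendant '[[0,0,0,0,0,0.5,-1],[0,0,0,0,0,1,-1],[0,0,0,0,0,1,-1],[0,0,0,0,0,1,-1],[0,0,0,0,0,1,-1],[0,0,0,0,0,1,-1],[0,0,0,0,0,1,-1],[0,0,0,0,0,1,-1],[0,0,0,0,0,1,-1],[0,0,0,0,0,1,-1],[0,0,0,0,0,1,-1],[0,0,0,0,0,0,-1]]'
```

```text
time: 34.45
position: [0.4384, -0.3394, 0.0049]
orientation: [0.62, 0.785, 0.0, -0.002]
force: [0.3, 0.6, 0.5]
grip_width: 0.751
finger_force: 0.0
time: 35.05
position: [0.4388, -0.3409, 0.0061]
orientation: [0.621, 0.784, -0.0, 0.001]
force: [0.1, 1.5, 5.6]
grip_width: 0.494
finger_force: 35.0
time: 36.25
position: [0.4388, -0.3412, 0.218]
orientation: [0.621, 0.784, -0.001, 0.002]
force: [0.2, -0.1, -1.5]
grip_width: 0.49
finger_force: 35.0
```

```bash
python3 -m pendant '[[0,0,0.7,0.49,0.95,0,-1],[0,0,0.7,0.49,0.95,0,-1],[0,0,0.7,0.49,0.95,0,-1],[0,0,0.7,0.49,0.95,0,-1],[0,0,0.7,0.49,0.95,0,-1],[0,0,0.7,0.49,0.95,0,-1],[0,0,0.7,0.49,0.95,0,-1],[0,0,0.7,0.49,0.95,0,-1],[0,0,0.7,0.49,0.95,0,-1],[0,0,0.7,0.49,0.95,0,-1]]'
python3 -m pendant '[[0,0,0.7,0.49,0.95,0,-1],[0,0,0.7,0.49,0.95,0,-1],[0,0,0.7,0.49,0.95,0,-1],[0,0,0.7,0.49,0.95,0,-1],[0,0,0.7,0.49,0.95,0,-1],[0,0,0.7,0.49,0.95,0,-1],[0,0,0.7,0.49,0.95,0,-1],[0,0,0.7,0.49,0.95,0,-1],[0,0,0.7,0.49,0.95,0,-1],[0,0,0.7,0.49,0.95,0,-1],[0,0,0,0,0,0,-1],[0,0,0,0,0,0,-1]]'
python3 - <<'E'
from h import *
im,c,m=look("w8.png",{},("pencil_tin",))
hs=cv2.cvtColor(im,cv2.COLOR_RGB2HSV); red=((hs[...,0]<8)|(hs[...,0]>172))&(hs[...,1]>180)
for u in (255,280,305): print(u,np.nonzero(red[:,u])[0][:3],np.nonzero(m[:,u])[0][:2])
v=int(np.nonzero(red[:,280])[0].min()); z=r.sense()["position"][2]-.0062+.022
print("tip",px2w([(280,v)],z,c))
E
```

```text
time: 37.25
position: [0.5363, -0.1497, 0.2142]
orientation: [0.313, 0.95, 0.0, -0.001]
force: [0.6, -0.0, -1.1]
grip_width: 0.494
finger_force: 35.0
time: 38.45
position: [0.634, 0.0392, 0.2143]
orientation: [-0.03, 1.0, -0.0, -0.001]
force: [-0.1, -0.1, -1.4]
grip_width: 0.497
finger_force: 35.0
t 38.55 tcp [0.634  0.0385 0.2149] closing deg 93.4
255 [195 196 197] [108 109]
280 [181 182 183] [107 108]
305 [184 185 186] [107 108]
tip [[0.58525915 0.03547628 0.23068403]]
```

View pics/w8.png

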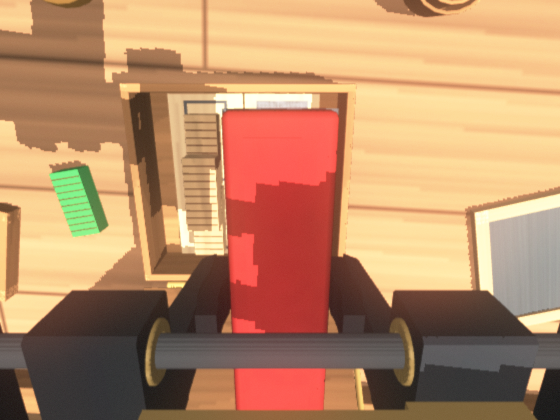

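The tin is centred in the grip with its tip at v≈109 (offset about 0), and there is free room beside the stack. I'll lower it onto the felt.

```bash
python3 -m pendant '[[0,0,0,0.09,0.1,-1,-1],[0,0,0,0,0,-1,-1],[0,0,0,0,0,-1,-1],[0,0,0,0,0,-1,-1],[0,0,0,0,0,-1,-1],[0,0,0,0,0,-1,-1],[0,0,0,0,0,-0.9,-1],[0,0,0,0,0,-0.8,-1],[0,0,0,0,0,-0.7,-1],[0,0,0,0,0,-0.5,-1],[0,0,0,0,0,-0.4,-1],[0,0,0,0,0,0,-1]]'
python3 -m pendant '[[0,0,0,0,0,-0.2,-1],[0,0,0,0,0,-0.2,-1],[0,0,0,0,0,-0.05,-1],[0,0,0,0,0,0,-1]]'
```

```text
time: 39.75
position: [0.6359, 0.0411, 0.0285]
orientation: [-0.03, 1.0, 0.0, -0.001]
force: [0.5, 0.6, -1.2]
grip_width: 0.494
finger_force: 35.0
time: 40.15
position: [0.6363, 0.0413, 0.0203]
orientation: [-0.031, 1.0, -0.0, -0.0]
force: [0.0, -0.0, -1.0]
grip_width: 0.498
finger_force: 35.0
```

```bash
python3 -m pendant '[[0,0,0,0,0,-0.08,-1],[0,0,0,0,0,0,-1],[0,0,0,0,0,0,0.2],[0,0,0,0,0,0,0.2],[0,0,0,0,0,0,0.2],[0,0,0,0,0,0.5,0.2],[0,0,0,0,0,1,0.2],[0,0,0,0,0,1,0.2],[0,0,0,0,0,1,0.2],[0,0,0,0,0,1,0.2],[0,0,0,0,0,1,0.2],[0,0,0,0,0,1,0.2]]'
python3 -m pendant '[[0,0,0,0,0,1,0.2],[0,0,0,0,0,1,0.2],[0,0,0,0,0,1,0.2],[0,0,0,0.8,0,1,0.2],[0,0,0,0,0,0,0.2],[0,0,0,0,0,0,0.2]]'
python3 - <<'E'
from h import *
im,c,m=look("w9.png",{},("bar_a",))
for t,z,p in (("pencil_tin",.034,(.636,.041)),("bar_a",.056,(.64,-.033))):
    for q in r.regions_of("wrist",t)[:5]:
        w=warp(q["mask"].astype(np.uint8)*255,c,z,p,.12)>127
        if w.any(): print(t,round(q["confidence"],2),rect(w,p,.12))
print(r.sense()["position"])
E
```

```text
time: 41.35
position: [0.6362, 0.0413, 0.1506]
orientation: [-0.031, 1.0, -0.0, 0.0]
force: [1.0, -0.3, 0.6]
grip_width: 0.604
finger_force: 0.0
time: 41.95
position: [0.6519, 0.0413, 0.2284]
orientation: [-0.031, 1.0, 0.0, -0.0]
force: [0.1, -0.1, -0.3]
grip_width: 0.597
finger_force: 0.0
t 42.05 tcp [0.6514 0.0414 0.2276] closing deg 93.5
bar_a 0.83 (0.6445, -0.0317, 4.1704, 71.6951, 34.3515)
bar_a 0.75 (0.661, -0.1372, 0.0, 70.0, 31.5)
bar_a 0.65 (0.6725, -0.0247, 0.0, 71.0, 31.5)
bar_a 0.56 (0.6051, -0.0297, 4.2054, 63.7764, 32.7792)
[0.65161797 0.04135904 0.22774923]
```

View pics/w9.png

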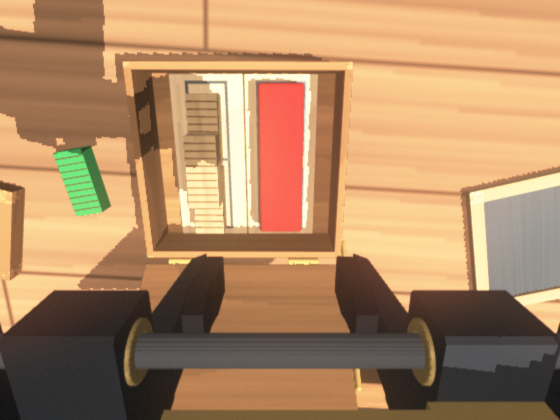

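The bars are centred in the strip around (202,155) px, with the top one bridging the joint. The tin is centred on the felt at (282,157). Handing in.

```bash
python3 -c "
from rig import r
print(r.hand_in())"
```

```text
the job is handed in; nothing more can be done
None
```

I packed the box and handed the job in at about 42 s. The last wrist picture shows two ten-unit bars end to end on the strip, the third on top across the joint, and the long tin centred on the felt; the hand-in gave no verdict back.

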